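# Clear the portion scale's pan and trim its pointer to the pointed tab

### The job

Scrape the three lumps of rock sugar off the scale's pan into its catch tray with the scraper block, keeping the fingers off the sugar, and stand the scraper upright on the counter again. Then, with the pan cleared, turn the scale's black knob (do not push the pointer itself) until the pointer is in line with the tip of the pointed tab, to within 4 mm (half a division). Leave the jug, the squeeze bottle and the canister where they are.

Things in the scene. Friction and masses are not known exactly. Their poses are not given: they have to be found in the camera images.
- scale: White portion scale, fixed to the counter. Origin on the counter, z up. Its housing spans x -125..75 mm, y -165..105 mm, top deck 60 mm high. On the +x half lies the aluminium scoop pan, on the -x half a white strip with a black slot along y (pointer and two tabs) and, at the strip's -y end, the black knob. The steel catch tray hangs at the +y end of the pan.
- pan_mid (a point): Middle of the pan's flat top surface, 70 mm above the counter; axes as the scale's. The pan reaches 95 mm either way along y, both ends open, and is 118 mm wide inside along x, between two straight fences 6 mm thick that run along y and stand 12 mm above its surface.
- tray_mid (a point): Middle of the catch tray's inner floor, 4 mm above the counter; axes as the scale's. Open-topped tray, inside 132 mm (x) by 112 mm (y), rim 51 mm above this point; its near wall touches the +y end of the pan, whose surface is 15 mm above the rim.
- knob_grip (a point): Grip point on the axis of the black knob, 108 mm above the counter. The knob's grip is an upright bar 52 mm long (this point's x), 16 mm thick (y), its top 10 mm above this point, its lower edge 26 mm below it; it turns about the vertical.
- tare_knob (a joint): Turn of the knob, rad, 0 to 8, growing clockwise seen from above. Each rad moves the pointer 15 mm towards the scale's -y; turning back moves it to +y. It stays where it is left.
- pointer_tip (a point): Middle of the free end, at the top, of the black pointer, a bar 6 mm wide and 40 mm long that points to the scale's -x and runs along the slot in y. Axes as the scale's.
- pointed_tab_tip (a point): Tip, at its top, of the pointed dark steel tab (27 mm wide, 28 mm long, 8 mm high, one end a right-angled point towards +x, the slot); fixed on the strip just beyond the pointer's end. Axes as the scale's; aligned means that the pointer tip's y in this frame is 0.
- square_tab: The other dark steel tab, a plain 28 by 27 by 8 mm rectangle for another recipe: not the one to use. Origin under the middle of its slot-side edge. Pointed and square tab may lie on either side of the pointer.
- scraper: Loose scraper block standing upright, 160 g: white foot 30 mm (x) by 104 mm (y), 16 mm high, and on it a grey grip block 20 mm thick (x), 90 mm long (y), its top 82 mm above the origin. Origin at the centre of the underside, z up.
- lump1_mid (a point): Centre of a loose lump of rock sugar, a pale amber block 34 (x) by 28 (y) by 24 mm, about 30 g, lying on the pan.
- lump2_mid (a point): Centre of a loose lump of rock sugar, a pale amber block 34 (x) by 28 (y) by 24 mm, about 30 g, lying on the pan.
- lump3_mid (a point): Centre of a loose lump of rock sugar, a pale amber block 34 (x) by 28 (y) by 24 mm, about 30 g, lying on the pan.
- jug: Clear plastic measuring jug, 90 mm across, 120 mm tall, handle at its +y; bystander. Origin at the centre of its underside.
- squeeze_bottle: White squeeze bottle, 64 mm across, 205 mm tall; bystander. Origin at the centre of its underside.
- canister: Steel canister with dark lid, 80 mm across, 120 mm tall; bystander. Origin at the centre of its underside.
Mind the look-alikes: they are no part of the job. What is meant by the scraper is not yellow, and is the larger of those in its own colour.

How it is judged:
On the way, in this order (a step that is already met when the one before it is completed fails the run):
1. all three lumps are off the pan and in the catch tray (x of lump1_mid in the frame of tray_mid between -0.066 and 0.066 m and y of lump1_mid in the frame of tray_mid between -0.056 and 0.056 m and z of each of lump1_mid, lump2_mid, lump3_mid in the frame of tray_mid below 0.055 m and x of lump2_mid in the frame of tray_mid between -0.066 and 0.066 m and y of lump2_mid in the frame of tray_mid between -0.056 and 0.056 m and x of lump3_mid in the frame of tray_mid between -0.066 and 0.066 m and y of lump3_mid in the frame of tray_mid between -0.056 and 0.056 m), for 0.2 s.
2. the pointer is in line with the pointed tab (y of pointer_tip in the frame of pointed_tab_tip between -0.004 and 0.004 m), for 0.3 s.
At the end, for the whole second after the job is handed in: All three lumps lie in the catch tray, below its rim; the pointer is within 4 mm of the tip of the pointed tab along the slot, the knob at rest; the scraper stands upright (within 0.15 rad) on the counter, at rest (all of step 1 and all of step 2 and height (world z) of scraper below 0.008 m and angle between scraper's own z axis and vertical below 0.15 rad and linear speed of scraper below 0.02 m/s and velocity of joint tare_knob between -0.05 and 0.05 rad/s); the robot touches nothing.
It fails at once if the fingers touch the sugar (contact force between the fingers and lump1 above 0.5 N or contact force between the fingers and lump2 above 0.5 N or contact force between the fingers and lump3 above 0.5 N).
It fails at once if the pointer is pushed directly instead of with the knob (contact force between anything else and pointer above 1 N).
It fails at once if the jug, squeeze bottle or canister is shifted by more than 30 mm (distance of any of jug, squeeze_bottle, canister from where it was at the start of the episode above 0.03 m).
It also fails if it takes over 72 s, if anything falls off the work surface, if the arm or the gripper's body presses on something with over 40 N, if the wrist force passes 120 N, or if a joint passes its speed limit or range.

### The arm

A 7-joint arm with a two-finger parallel gripper is mounted at the origin on the work surface. World frame = base frame: x ahead of the robot, y to its left, z up, the work surface at z = 0. Lengths are in m, angles in rad, forces in N, time in s.
With the tool pointing down it reaches from about 0.425 to 0.95 m from the base axis. Payload 4.7 kg.
Tool frame: the origin (TCP) lies on the mounting face of the last link; the fingertips stand 173 mm ahead of it and the grasp point (between the pads) lies ahead of it (arm.grip_depth is the x of the grasp point in the tool frame, in m); x points along the fingers, y is the direction in which the jaws open and shut, and the axes are right-handed (so a half turn about x gives the same grasp; the last joint's range is limited). The gripper opens to 85 mm and grips with 20 to 120 N. Pads are 22 mm wide; open, the fingers measure 114 mm over their backs; the gripper's body (76 mm by 85 mm) begins 54 mm behind the grasp point. The pads swing forward as they close: fully open they stand 13 mm farther back than shut.
Start: joints at [-1.144, 0.469, -0.049, 1.532, 0.024, 1.141, -0.082], TCP at [0.297, 0.606, 0.405] pointing down, gripper open.
Joint ranges: [-2.59, 2.59], [-0.33, 1.99], [-1.39, 1.29], [0.1, 2.45], [-1.04, 4.18], [0.21, 1.99], [-2.66, 2.66]. Speed limits (rad/s): [2.57, 2.57, 3.14, 3.14, 3.14, 3.14, 3.14].

### API

Orientations are given as a 3x3 rotation matrix whose columns are the frame's x, y, z axes.
In Python, from station import arm, get_image gives the robot as it stands.
- The arm moves only by the tool jog_arm, never from a script. Its argument "targets" is a list of rows, each an object with "angular": the turn, a rotation vector about the tool's x, y, z in rad, a list of three; "dp": the shift along the tool's x, y, z in m, a list of three; "hand": the opening, from 0 (shut) to 1 (fully open). In form: [{"angular": [wx, wy, wz], "dp": [tx, ty, tz], "hand": hand}, ...]. A call has 1 to 20 rows; each row is the pose to reach, as a shift and turn from the pose measured when the call began, along the tool's axes at that moment; what a row does not reach only later rows make up. A row lasts 1/12 s, in which the tool goes at most 41.7 mm and 7.16 degrees, less where a joint would pass 70% of its speed; a pose out of reach is approached as far as the arm can. A call with a gripper value outside its range is refused whole. The fingers move at their own pace and stop on an object; "newtons" is the grip in N (left out, the last holds). Time passes only in rows, so rows that repeat a pose let the fingers close. It gives the time, the measured TCP pose, the force and the opening at its end, in the units of the state.
- arm.observe(): the state, without advancing time (a new reading comes with each control period).
- get_image(name): name is "scene" or "top" or "wrist"; returns a dict with "pixels" (480x640x3 uint8, red, green, blue), "fx", "fy", "cx", "cy" (pixels), "eye" and "attitude" of the camera in the world. Camera axes: x right, y up, looking along -z (the intrinsics and any distortion apply to the point x, -y, -z); pixel columns grow to the right and rows downward; lengths in m; the calibration is good to about 2 mm. A picture is of the moment at which its call begins. There is no depth.
- arm.hand_in(): hands the job in, once; it reports no verdict.
The state is a dict: "time_s": time; "qpos": joint angles; "joint_velocities": joint speeds; "effort": joint torques, N m; "eef_pos": TCP position; "orientation": TCP orientation; "wrist_force": force on the tool from outside, world axes, zero at the start; "torque": the same for the moment, N m; "gripper_width": opening from 0.0 (shut) to 1.0 (fully open).
Only numpy, scipy, OpenCV 4.12 (cv2) and the standard library are available. Lean on these libraries where they do the work, as an engineer would, in place of code of your own. Each camera call takes 0.05 s, during which the arm holds its last target. There are 200 camera calls.

## Working session

There is one attempt and no reset: what is moved stays moved. The work goes in short steps, Python scripts to look and compute and a tool call to move; the robot and the scene stay as the last step left them, time stands still between calls to the robot, and variables do not carry over. Pictures are saved under pics/ and viewed, about 8 in all and at most 12, crops included, and the job is handed in when it is done.

Besides the shell and the picture viewer there is one more tool, called after "Call:" as name(argument=value, ...), one argument or row to a line, values as JSON. jog_arm: Moves the arm, as the interface text tells. Its arguments: {"type":"object","properties":{"targets":{"type":"array"},"newtons":{"type":"number"}},"required":["targets"]}

```bash
ls; mkdir -p pics; python3 - <<'E'
from station import arm,get_image
import cv2,numpy as np
print(arm.observe(), arm.grip_depth)
for n in("scene","top"):
    d=get_image(n); cv2.imwrite(f"pics/{n}0.png",d["pixels"][:,:,::-1]); print(n,{k:v for k,v in d.items() if k!="pixels"})
E
```

```text
pics
{'time_s': 0.0, 'qpos': array([-1.14388248,  0.46944235, -0.04857858,  1.53368045,  0.02407341,
        1.14095907, -0.08227851]), 'joint_velocities': array([-1.17606751e-03, -7.43017262e-04,  5.27412347e-04, -3.18044992e-04,
        4.01374772e-04,  1.45974784e-04, -3.30067942e-05]), 'effort': array([-6.59661646e-05, -5.10305250e+01, -4.69733344e-02, -2.37709451e+01,
        1.05581403e-02,  7.42718170e-03, -6.81288540e-06]), 'eef_pos': array([0.2970099 , 0.60588036, 0.40366612]), 'orientation': array([[-7.92208671e-04,  4.40168105e-01,  8.97915036e-01],
       [-1.73230535e-03,  8.97913366e-01, -4.40168815e-01],
       [-9.99998186e-01, -1.90416857e-03,  5.11708077e-05]]), 'wrist_force': array([ 0.31033769, -0.45452348, -0.04095598]), 'torque': array([ 0.02863107, -0.04173668, -0.03763096]), 'gripper_width': 0.9922999072178059} 0.1547
scene {'fx': 501.35401566526923, 'fy': 501.35401566526923, 'cx': 312.0028322921841, 'cy': 232.2192144645718, 'eye': array([1.37042994, 0.18267076, 0.77391421]), 'attitude': array([[-0.21313935, -0.6350429 ,  0.74249049],
       [ 0.97700179, -0.13366823,  0.1661334 ],
       [-0.00625444,  0.76082411,  0.64892801]])}
top {'fx': 474.76124162540486, 'fy': 474.76124162540486, 'cx': 320.71872402405387, 'cy': 234.67762971081626, 'eye': array([ 0.34487337, -0.00592567,  1.25782985]), 'attitude': array([[-0.02432535,  0.98618101, -0.16387587],
       [-0.99948691, -0.02740788, -0.0165751 ],
       [-0.02083753,  0.16338859,  0.98634171]])}
```

View pics/scene0.png

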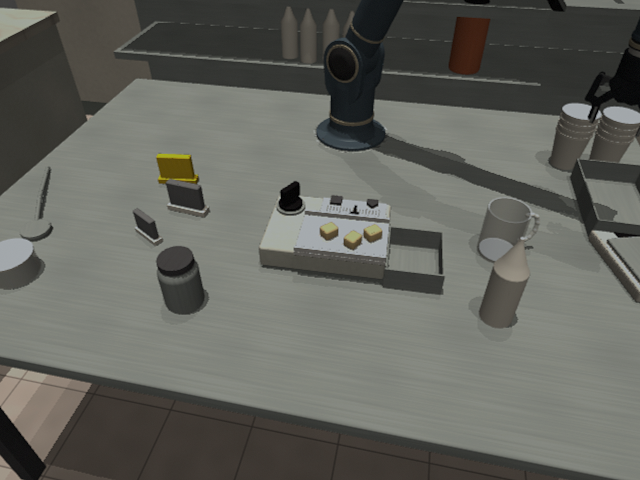

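View pics/top0.png

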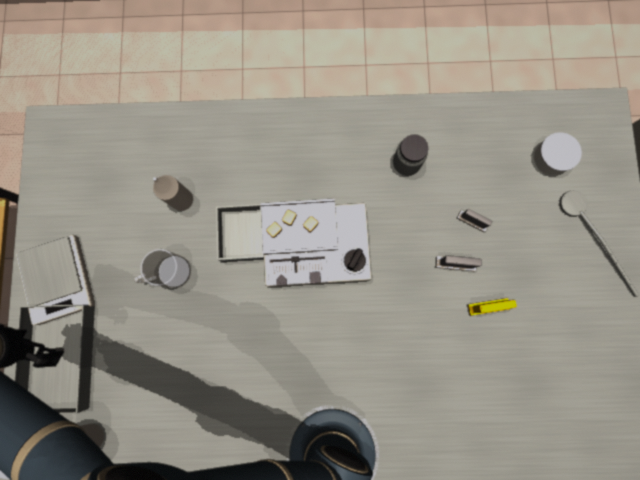

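Top view: scale around (315,245) with its tray on the left, lumps at (273,229), (289,216) and (311,224), knob at (354,259). The larger grey scraper is at (459,262); the yellow and small grey ones are decoys. Next I measure.

```bash
cat > h.py <<'E'
import numpy as np,cv2
from station import arm,get_image
def ray(d,u,v):
    r=d["attitude"]@np.array([(u-d["cx"])/d["fx"],-(v-d["cy"])/d["fy"],-1.]); return d["eye"],r
def onz(d,u,v,z):
    e,r=ray(d,u,v); return e+r*(z-e[2])/r[2]
def proj(d,p):
    c=d["attitude"].T@(np.array(p)-d["eye"]); return d["cx"]+d["fx"]*c[0]/-c[2], d["cy"]-d["fy"]*c[1]/-c[2]
E
python3 - <<'E'
from h import *
t=get_image("top"); s=get_image("scene")
for n,(u,v) in dict(scrap=(459,261),knob=(354,259)).items(): print(n,onz(t,u,v,.08),onz(t,u,v,.118))
hsv=cv2.cvtColor(t["pixels"],cv2.COLOR_RGB2HSV)
m=((hsv[...,1]>60)&(hsv[...,2]>120)&(hsv[...,0]>15)&(hsv[...,0]<40)).astype(np.uint8)
n,l,st,c=cv2.connectedComponentsWithStats(m)
for i in range(1,n):
    if 20<st[i,4] and 200<c[i][0]<380 and 180<c[i][1]<300: print("lump",c[i],st[i,4],onz(t,*c[i],.09))
# scale top-deck corners
for u,v in ((368,203),(370,280),(265,286)): print("deck",onz(t,u,v,.06))
a=t["pixels"][195:290,210:375,::-1]; b=t["pixels"][195:290,425:500,::-1]
a=cv2.resize(a,None,fx=4.8,fy=4.8,interpolation=cv2.INTER_CUBIC)[:, :790]; cv2.imwrite("pics/c1.png",a)
b=t["pixels"][235:285,425:495,::-1]; b=cv2.resize(b,None,fx=5,fy=5,interpolation=cv2.INTER_CUBIC)
c=s["pixels"][170:225,155:225,::-1]; c=cv2.resize(c,None,fx=5,fy=5,interpolation=cv2.INTER_CUBIC)
o=np.zeros((280,720,3),np.uint8); o[:250,:350]=b; o[:275,360:710]=c; cv2.imwrite("pics/c2.png",o)
E
```

```text
scrap [ 0.46496923 -0.32702572  0.08      ] [ 0.46109461 -0.31666615  0.118     ]
knob [ 0.47688074 -0.06750967  0.08      ] [ 0.47262182 -0.0655228   0.118     ]
lump [289.83333333 220.36111111] 36 [0.5774682  0.09031892 0.09      ]
lump [310.16666667 224.95833333] 48 [0.56429375 0.0395125  0.09      ]
lump [273.67391304 230.17391304] 46 [0.55359806 0.1311581  0.09      ]
deck [ 0.62334712 -0.10982847  0.06      ]
deck [ 0.42504649 -0.10679726  0.06      ]
deck [0.4167786  0.15772941 0.06      ]
```

View pics/c1.png

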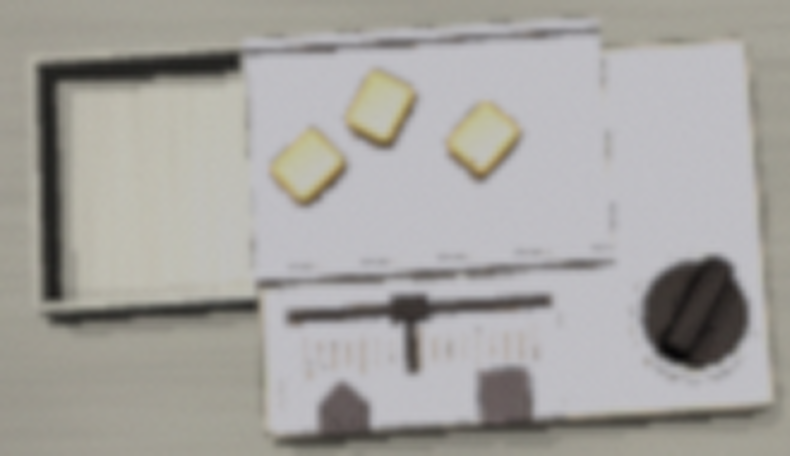

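View pics/c2.png

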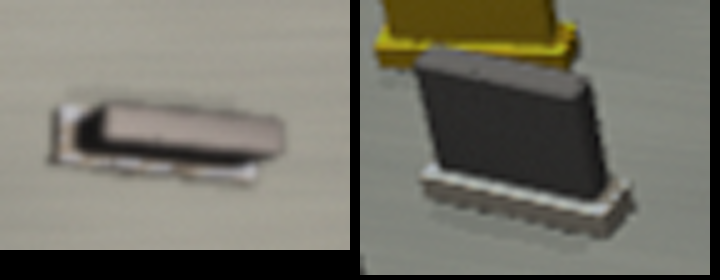

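```bash
python3 - <<'E'
from h import *
t=get_image("top")
def A(u,v,z): return onz(t,210+(u+.5)/4.8-.5,195+(v+.5)/4.8-.5,z)
def B(u,v,z): return onz(t,425+(u+.5)/5-.5,235+(v+.5)/5-.5,z)
np.set_printoptions(precision=4,suppress=True)
for n,u,v,z in [("deckBR",772,403,.06),("deckBL",273,437,.06),("deckTR",745,42,.06),("fenceTL",245,38,.082),("fenceTR",598,18,.082),("fenceBL",258,287,.082),("fenceBR",612,263,.082),("trayTL",37,64,.055),("trayBL",45,318,.055),
 ("knobA",715,268,.118),("knobB",677,352,.118),("tip",343,381,.07),("ptr",412,372,.07),("ptr2",410,325,.07),("sq1",478,370,.07),("sq2",530,367,.07)]: print(n,A(u,v,z))
for n,u,v,z in [("b1",105,103,.082),("b2",285,117,.082),("b3",283,155,.082),("b4",103,140,.082),("f1",57,107,.016),("f2",60,163,.016),("f3",255,180,.016)]: print(n,B(u,v,z))
E
```

```text
deckBR [ 0.4286 -0.108   0.06  ]
deckBL [0.4176 0.154  0.06  ]
deckTR [ 0.6227 -0.1016  0.06  ]
fenceTL [0.6275 0.1648 0.082 ]
fenceTR [ 0.6328 -0.0227  0.082 ]
fenceBL [0.4943 0.1584 0.082 ]
fenceBR [ 0.5019 -0.0262  0.082 ]
trayTL [0.6228 0.2819 0.055 ]
trayBL [0.4841 0.276  0.055 ]
knobA [ 0.4931 -0.0773  0.118 ]
knobB [ 0.4513 -0.0567  0.118 ]
tip [0.4452 0.1159 0.07  ]
ptr [0.4489 0.0797 0.07  ]
ptr2 [0.4736 0.0804 0.07  ]
sq1 [0.4491 0.0452 0.07  ]
sq2 [0.4499 0.018  0.07  ]
b1 [ 0.4801 -0.2945  0.082 ]
b2 [ 0.4707 -0.3826  0.082 ]
b3 [ 0.4519 -0.3801  0.082 ]
b4 [ 0.4617 -0.2923  0.082 ]
f1 [ 0.4862 -0.2856  0.016 ]
f2 [ 0.4568 -0.2852  0.016 ]
f3 [ 0.4453 -0.3856  0.016 ]
```

```bash
cat >> h.py <<'E'
from scipy.spatial.transform import Rotation as Ro
np.set_printoptions(precision=4,suppress=True)
def goal(*pts):
    "pts: (x,y,z_tcp,az_deg)"
    s=arm.observe(); R0=s["orientation"]; print("t",s["time_s"],"p",s["eef_pos"],"az",np.degrees(np.arctan2(R0[1,1],R0[0,1])),"q",s["qpos"])
    for x,y,z,a in pts:
        c,n=np.cos(np.radians(a)),np.sin(np.radians(a))
        Rt=np.array([[0,c,n],[0,n,-c],[-1,0,0]])
        print("dp",(R0.T@(np.array([x,y,z])-s["eef_pos"])).round(4),"ang",Ro.from_matrix(R0.T@Rt).as_rotvec().round(4))
E
python3 -c "
from h import *
goal((.48,.15,.40,30),(.466,-.3365,.33,-6.3))"
```

```text
t 0.25 p [0.2971 0.606  0.4042] az 63.88389376496908 q [-1.1439  0.469  -0.0486  1.533   0.0241  1.141  -0.0823]
dp [ 0.0045 -0.3289  0.365 ] ang [0.5914 0.0003 0.0008]
dp [ 0.0749 -0.7719  0.5666] ang [1.2249 0.0005 0.0007]
```

Call:
jog_arm(
  targets=[
    {"dp": [0.004, -0.329, 0.365], "angular": [0.591, 0, 0.001], "hand": 1},
    {"dp": [0.004, -0.329, 0.365], "angular": [0.591, 0, 0.001], "hand": 1},
    {"dp": [0.004, -0.329, 0.365], "angular": [0.591, 0, 0.001], "hand": 1},
    {"dp": [0.004, -0.329, 0.365], "angular": [0.591, 0, 0.001], "hand": 1},
    {"dp": [0.004, -0.329, 0.365], "angular": [0.591, 0, 0.001], "hand": 1},
    {"dp": [0.004, -0.329, 0.365], "angular": [0.591, 0, 0.001], "hand": 1},
    {"dp": [0.004, -0.329, 0.365], "angular": [0.591, 0, 0.001], "hand": 1},
    {"dp": [0.004, -0.329, 0.365], "angular": [0.591, 0, 0.001], "hand": 1},
    {"dp": [0.004, -0.329, 0.365], "angular": [0.591, 0, 0.001], "hand": 1},
    {"dp": [0.004, -0.329, 0.365], "angular": [0.591, 0, 0.001], "hand": 1},
    {"dp": [0.004, -0.329, 0.365], "angular": [0.591, 0, 0.001], "hand": 1},
    {"dp": [0.004, -0.329, 0.365], "angular": [0.591, 0, 0.001], "hand": 1},
    {"dp": [0.004, -0.329, 0.365], "angular": [0.591, 0, 0.001], "hand": 1},
    {"dp": [0.004, -0.329, 0.365], "angular": [0.591, 0, 0.001], "hand": 1},
  ],
)

```text
time_s: 1.42
eef_pos: [0.4805, 0.1478, 0.4007]
orientation: [[0.001, 0.868, 0.496], [-0.0, 0.496, -0.868], [-1.0, 0.0, 0.0]]
wrist_force: [-0.5, 1.1, -0.4]
gripper_width: 0.999
```

```bash
python3 -c "
from h import *
w=get_image('wrist'); cv2.imwrite('pics/w1.png',w['pixels'][:,:,::-1]); print(w['eye'],w['attitude'],w['fx'])
import pickle; pickle.dump(w,open('w1.pkl','wb'))
goal((.466,-.3365,.33,-6.3))"
```

```text
[0.4476 0.2064 0.3712] [[ 0.868  -0.4789 -0.1314]
 [ 0.4966  0.8376  0.2276]
 [ 0.0011 -0.2628  0.9648]] 337.8008327889257
t 1.4667 p [0.48   0.1497 0.4005] az 29.94556048266789 q [-0.6247  0.1899  0.2755  1.9529 -0.0612  1.0064  0.2014]
dp [ 0.0703 -0.2549  0.4143] ang [ 0.6326 -0.0004 -0.0003]
```

View pics/w1.png

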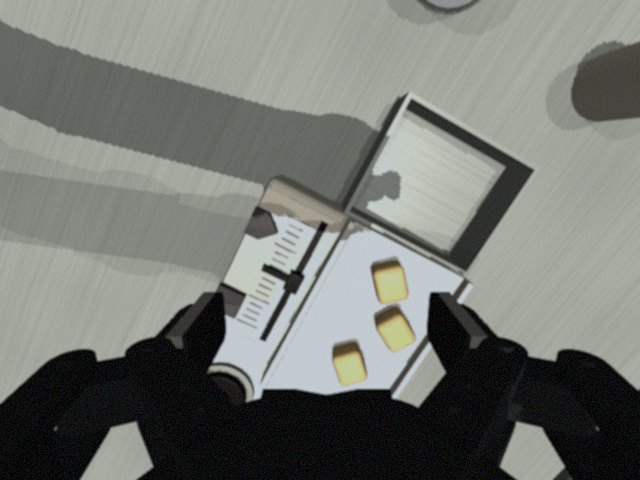

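Wrist view: pan's +y end runs from (350,215) to (472,283), pointer tip near (265,267), pointed tab tip near (278,229), tray beyond.

```bash
python3 -c "
from h import *
import pickle; w=pickle.load(open('w1.pkl','rb'))
for n,u,v,z in [('panend L',352,217,.082),('panend R',472,281,.082),('lump',388,276,.094),('lump',395,324,.094),('lump',348,360,.094),('ptr',265,267,.07),('tip',278,229,.07),('trayFar',409,94,.055),('trayFarR',532,170,.055),('deckL',277,177,.06)]: print(n,onz(w,u,v,z))"
```

```text
panend L [0.4963 0.1675 0.082 ]
panend R [0.6227 0.1709 0.082 ]
lump [0.5487 0.1397 0.094 ]
lump [0.5794 0.1034 0.094 ]
lump [0.5614 0.0497 0.094 ]
ptr [0.4517 0.0839 0.07  ]
tip [0.4452 0.1227 0.07  ]
trayFar [0.4879 0.2817 0.055 ]
trayFarR [0.6218 0.2837 0.055 ]
deckL [0.4218 0.1625 0.06  ]
```

Call:
jog_arm(
  targets=[
    {"dp": [0.07, -0.255, 0.414], "angular": [0.633, 0, 0], "hand": 1},
    {"dp": [0.07, -0.255, 0.414], "angular": [0.633, 0, 0], "hand": 1},
    {"dp": [0.07, -0.255, 0.414], "angular": [0.633, 0, 0], "hand": 1},
    {"dp": [0.07, -0.255, 0.414], "angular": [0.633, 0, 0], "hand": 1},
    {"dp": [0.07, -0.255, 0.414], "angular": [0.633, 0, 0], "hand": 1},
    {"dp": [0.07, -0.255, 0.414], "angular": [0.633, 0, 0], "hand": 1},
    {"dp": [0.07, -0.255, 0.414], "angular": [0.633, 0, 0], "hand": 1},
    {"dp": [0.07, -0.255, 0.414], "angular": [0.633, 0, 0], "hand": 1},
    {"dp": [0.07, -0.255, 0.414], "angular": [0.633, 0, 0], "hand": 1},
    {"dp": [0.07, -0.255, 0.414], "angular": [0.633, 0, 0], "hand": 1},
    {"dp": [0.07, -0.255, 0.414], "angular": [0.633, 0, 0], "hand": 1},
    {"dp": [0.07, -0.255, 0.414], "angular": [0.633, 0, 0], "hand": 1},
    {"dp": [0.07, -0.255, 0.414], "angular": [0.633, 0, 0], "hand": 1},
    {"dp": [0.07, -0.255, 0.414], "angular": [0.633, 0, 0], "hand": 1},
    {"dp": [0.07, -0.255, 0.414], "angular": [0.633, 0, 0], "hand": 1},
  ],
)

```text
time_s: 2.72
eef_pos: [0.4669, -0.3344, 0.3298]
orientation: [[-0.0, 0.994, -0.107], [0.002, -0.107, -0.994], [-1.0, -0.0, -0.002]]
wrist_force: [0.2, -0.2, -1.1]
gripper_width: 1.001
```

```bash
python3 -c "
from h import *
goal((.466,-.3365,.218,-6.3))"
```

```text
t 2.7167 p [ 0.4669 -0.3344  0.3298] az -6.152719004698949 q [ 0.1168  0.4222  0.5662  1.8823 -0.2824  0.9179  0.7097]
dp [ 0.1118 -0.0006  0.0024] ang [ 0.0026 -0.002   0.0004]
```

Call:
jog_arm(
  targets=[
    {"dp": [0.04, 0, 0.002], "angular": [0.002, -0.002, 0], "hand": 1},
    {"dp": [0.075, -0.001, 0.002], "angular": [0.002, -0.002, 0], "hand": 1},
    {"dp": [0.1, -0.001, 0.002], "angular": [0.002, -0.002, 0], "hand": 1},
    {"dp": [0.112, -0.001, 0.002], "angular": [0.002, -0.002, 0], "hand": 1},
    {"dp": [0.112, -0.001, 0.002], "angular": [0.002, -0.002, 0], "hand": 1},
    {"dp": [0.112, -0.001, 0.002], "angular": [0.002, -0.002, 0], "hand": 0.5},
    {"dp": [0.112, -0.001, 0.002], "angular": [0.002, -0.002, 0], "hand": 0},
    {"dp": [0.112, -0.001, 0.002], "angular": [0.002, -0.002, 0], "hand": 0},
    {"dp": [0.112, -0.001, 0.002], "angular": [0.002, -0.002, 0], "hand": 0},
    {"dp": [0.112, -0.001, 0.002], "angular": [0.002, -0.002, 0], "hand": 0},
    {"dp": [0.112, -0.001, 0.002], "angular": [0.002, -0.002, 0], "hand": 0},
    {"dp": [0.112, -0.001, 0.002], "angular": [0.002, -0.002, 0], "hand": 0},
    {"dp": [0.112, -0.001, 0.002], "angular": [0.002, -0.002, 0], "hand": 0},
  ],
  newtons=60,
)

```text
time_s: 3.8
eef_pos: [0.4661, -0.3364, 0.2189]
orientation: [[0.001, 0.994, -0.109], [-0.0, -0.109, -0.994], [-1.0, 0.001, 0.0]]
wrist_force: [0.4, 1.0, 5.1]
gripper_width: 0.229
```

```bash
python3 -c "
from h import *
goal((.466,-.3365,.38,-6.3),(.567,-.021,.38,-87.9))"
```

```text
t 3.8 p [ 0.4661 -0.3364  0.2189] az -6.275440231441588 q [ 0.1938  0.5742  0.4804  1.9551 -0.3989  0.7043  0.8072]
dp [-0.1611  0.0002  0.0002] ang [ 0.0004  0.0002 -0.0014]
dp [-0.1611  0.0661 -0.3245] ang [ 1.4246 -0.0008 -0.0013]
```

Call:
jog_arm(
  targets=[
    {"dp": [-0.03, 0, 0], "angular": [0, 0, -0.001], "hand": 0},
    {"dp": [-0.07, 0, 0], "angular": [0, 0, -0.001], "hand": 0},
    {"dp": [-0.11, 0, 0], "angular": [0, 0, -0.001], "hand": 0},
    {"dp": [-0.15, 0, 0], "angular": [0.1, 0, -0.001], "hand": 0},
    {"dp": [-0.161, 0.005, -0.025], "angular": [0.2, 0, -0.001], "hand": 0},
    {"dp": [-0.161, 0.01, -0.05], "angular": [0.3, 0, -0.001], "hand": 0},
    {"dp": [-0.161, 0.015, -0.075], "angular": [0.4, 0, -0.001], "hand": 0},
    {"dp": [-0.161, 0.02, -0.1], "angular": [0.5, 0, -0.001], "hand": 0},
    {"dp": [-0.161, 0.025, -0.125], "angular": [0.6, 0, -0.001], "hand": 0},
    {"dp": [-0.161, 0.031, -0.15], "angular": [0.7, 0, -0.001], "hand": 0},
    {"dp": [-0.161, 0.036, -0.175], "angular": [0.8, 0, -0.001], "hand": 0},
    {"dp": [-0.161, 0.041, -0.2], "angular": [0.9, 0, -0.001], "hand": 0},
    {"dp": [-0.161, 0.046, -0.225], "angular": [1.0, 0, -0.001], "hand": 0},
    {"dp": [-0.161, 0.051, -0.25], "angular": [1.1, 0, -0.001], "hand": 0},
    {"dp": [-0.161, 0.056, -0.275], "angular": [1.2, 0, -0.001], "hand": 0},
    {"dp": [-0.161, 0.061, -0.3], "angular": [1.3, -0.001, -0.001], "hand": 0},
    {"dp": [-0.161, 0.066, -0.324], "angular": [1.4, -0.001, -0.001], "hand": 0},
    {"dp": [-0.161, 0.066, -0.324], "angular": [1.425, -0.001, -0.001], "hand": 0},
    {"dp": [-0.161, 0.066, -0.324], "angular": [1.425, -0.001, -0.001], "hand": 0},
    {"dp": [-0.161, 0.066, -0.324], "angular": [1.425, -0.001, -0.001], "hand": 0},
  ],
)

```text
time_s: 5.47
eef_pos: [0.5664, -0.022, 0.3795]
orientation: [[-0.001, 0.037, -0.999], [-0.001, -0.999, -0.037], [-1.0, 0.001, 0.001]]
wrist_force: [0.8, 0.4, -2.1]
gripper_width: 0.226
```

```bash
python3 -c "
from h import *
goal((.567,-.021,.32,-87.9),(.567,-.021,.291,-87.9))
a=get_image('wrist')['pixels'][:,:,::-1]; b=get_image('scene')['pixels'][160:310,240:460,::-1]
b=cv2.resize(b,(480,327),interpolation=cv2.INTER_CUBIC); a=cv2.resize(a,(320,240))
o=np.zeros((330,800,3),np.uint8); o[:240,:320]=a; o[:327,320:]=b; cv2.imwrite('pics/l1.png',o)"
```

```text
t 5.4667 p [ 0.5664 -0.022   0.3795] az -87.88342081988527 q [-0.6977  0.4158  0.8784  1.8604 -0.3678  1.0381 -1.2037]
dp [ 0.0595 -0.0011 -0.0007] ang [ 0.0003  0.001  -0.0011]
dp [ 0.0885 -0.0011 -0.0007] ang [ 0.0003  0.001  -0.0011]
```

View pics/l1.png

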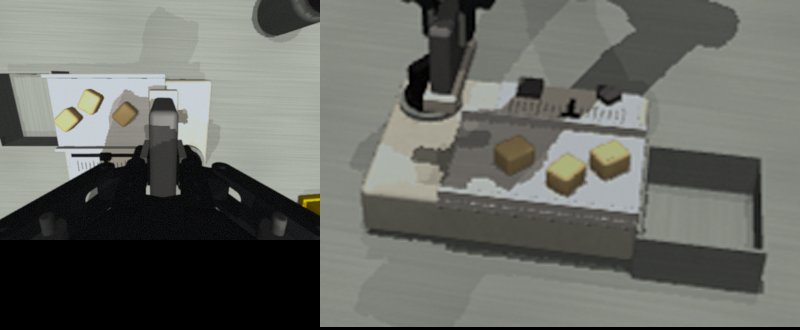

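Scene crop (right panel): the scraper hangs upright behind all three lumps, over the pan's -y end. I'll lower it and sweep.

Call:
jog_arm(
  targets=[
    {"dp": [0.03, -0.001, -0.001], "angular": [0, 0.001, -0.001], "hand": 0},
    {"dp": [0.06, -0.001, -0.001], "angular": [0, 0.001, -0.001], "hand": 0},
    {"dp": [0.08, -0.001, -0.001], "angular": [0, 0.001, -0.001], "hand": 0},
    {"dp": [0.088, -0.001, -0.001], "angular": [0, 0.001, -0.001], "hand": 0},
    {"dp": [0.088, -0.001, -0.001], "angular": [0, 0.001, -0.001], "hand": 0},
    {"dp": [0.088, -0.001, -0.001], "angular": [0, 0.001, -0.001], "hand": 0},
  ],
)

```text
time_s: 6.07
eef_pos: [0.5675, -0.0231, 0.2927]
orientation: [[0.002, 0.033, -0.999], [0.0, -0.999, -0.033], [-1.0, -0.0, -0.002]]
wrist_force: [-0.2, -0.2, -1.3]
gripper_width: 0.225
```

```bash
python3 -c "
from h import *
goal((.567-.09*.0366,-.021+.09,.291,-87.9),(.567-.182*.0366,-.021+.182,.291,-87.9))
a=get_image('top')['pixels'][195:290,210:375,::-1]; cv2.imwrite('pics/l2.png',cv2.resize(a,None,fx=4.8,fy=4.8,interpolation=cv2.INTER_CUBIC))"
```

```text
t 6.0667 p [ 0.5675 -0.0231  0.2927] az -88.10142108871928 q [-0.6191  0.5242  0.7935  1.937  -0.4829  0.8775 -1.1127]
dp [ 0.0017 -0.0922  0.0008] ang [-0.0035 -0.002   0.0001]
dp [ 0.0017 -0.1842  0.0011] ang [-0.0035 -0.002   0.0001]
```

View pics/l2.png

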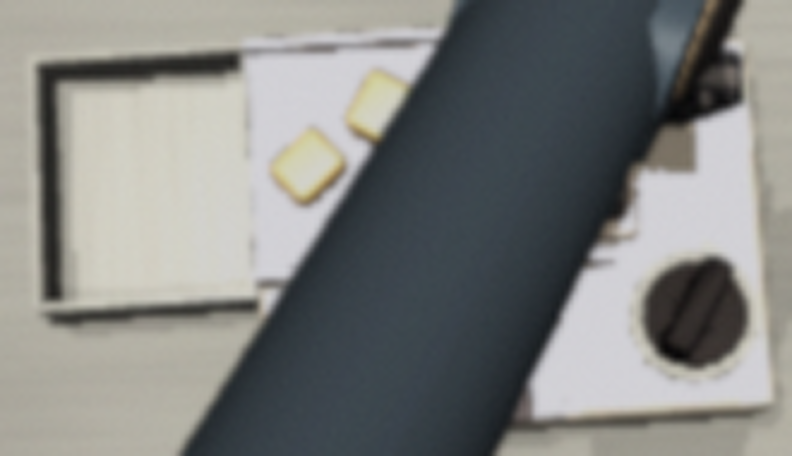

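The arm hides the pan here. There's no contact force, so the block is clear of the fences. Sweeping.

Call:
jog_arm(
  targets=[
    {"dp": [0.002, -0.008, 0], "angular": [-0.003, -0.002, 0], "hand": 0},
    {"dp": [0.002, -0.016, 0], "angular": [-0.003, -0.002, 0], "hand": 0},
    {"dp": [0.002, -0.024, 0], "angular": [-0.003, -0.002, 0], "hand": 0},
    {"dp": [0.002, -0.032, 0], "angular": [-0.003, -0.002, 0], "hand": 0},
    {"dp": [0.002, -0.04, 0], "angular": [-0.003, -0.002, 0], "hand": 0},
    {"dp": [0.002, -0.048, 0.001], "angular": [-0.003, -0.002, 0], "hand": 0},
    {"dp": [0.002, -0.056, 0.001], "angular": [-0.003, -0.002, 0], "hand": 0},
    {"dp": [0.002, -0.064, 0.001], "angular": [-0.003, -0.002, 0], "hand": 0},
    {"dp": [0.002, -0.072, 0.001], "angular": [-0.003, -0.002, 0], "hand": 0},
    {"dp": [0.002, -0.08, 0.001], "angular": [-0.003, -0.002, 0], "hand": 0},
    {"dp": [0.002, -0.088, 0.001], "angular": [-0.003, -0.002, 0], "hand": 0},
    {"dp": [0.002, -0.096, 0.001], "angular": [-0.003, -0.002, 0], "hand": 0},
  ],
)

```text
time_s: 7.12
eef_pos: [0.5635, 0.0737, 0.2911]
orientation: [[0.001, 0.036, -0.999], [0.0, -0.999, -0.036], [-1.0, -0.0, -0.001]]
wrist_force: [-0.2, -1.3, -1.6]
gripper_width: 0.222
```

```bash
python3 -c "
from h import *
goal((.567-.182*.0366,-.021+.182,.291,-87.9))
a=get_image('scene')['pixels'][160:310,240:460,::-1]; cv2.imwrite('pics/l3.png',cv2.resize(a,None,fx=3,fy=3,interpolation=cv2.INTER_CUBIC))"
```

```text
t 7.1167 p [0.5635 0.0737 0.2911] az -87.91087658505471 q [-0.7894  0.5276  0.7937  1.9372 -0.486   0.8765 -1.2773]
dp [ 0.0001 -0.0874 -0.0001] ang [-0.0002 -0.0009  0.0001]
```

View pics/l3.png

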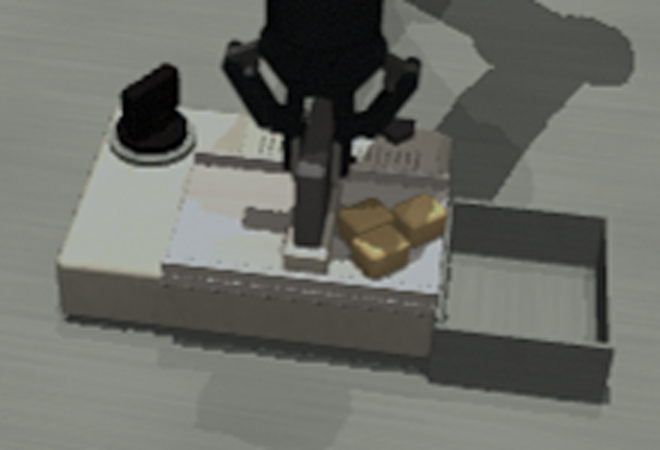

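The lumps are gathered ahead of the foot at about (390,235), moving towards the tray, with the fingertips well above them. I'll carry on past the edge.

Call:
jog_arm(
  targets=[
    {"dp": [0, -0.008, 0], "angular": [0, -0.001, 0], "hand": 0},
    {"dp": [0, -0.016, 0], "angular": [0, -0.001, 0], "hand": 0},
    {"dp": [0, -0.024, 0], "angular": [0, -0.001, 0], "hand": 0},
    {"dp": [0, -0.032, 0], "angular": [0, -0.001, 0], "hand": 0},
    {"dp": [0, -0.04, 0], "angular": [0, -0.001, 0], "hand": 0},
    {"dp": [0, -0.048, 0], "angular": [0, -0.001, 0], "hand": 0},
    {"dp": [0, -0.056, 0], "angular": [0, -0.001, 0], "hand": 0},
    {"dp": [0, -0.064, 0], "angular": [0, -0.001, 0], "hand": 0},
    {"dp": [0, -0.072, 0], "angular": [0, -0.001, 0], "hand": 0},
    {"dp": [0, -0.08, 0], "angular": [0, -0.001, 0], "hand": 0},
    {"dp": [0, -0.088, 0], "angular": [0, -0.001, 0], "hand": 0},
    {"dp": [0, -0.092, 0], "angular": [0, -0.001, 0], "hand": 0},
    {"dp": [0, -0.092, 0], "angular": [0, -0.001, 0], "hand": 0},
    {"dp": [0, -0.092, 0], "angular": [0, -0.001, 0], "hand": 0},
    {"dp": [0, -0.092, 0], "angular": [0, -0.001, 0], "hand": 0},
  ],
)

```text
time_s: 8.42
eef_pos: [0.56, 0.1671, 0.2911]
orientation: [[-0.0, 0.038, -0.999], [0.001, -0.999, -0.038], [-1.0, -0.001, 0.0]]
wrist_force: [-0.8, -0.1, -1.0]
gripper_width: 0.229
```

```bash
python3 -c "
from h import *
goal((.563,.13,.38,-87.9),(.466,-.3365,.38,-6.3))
a=get_image('scene')['pixels'][160:310,240:460,::-1]; cv2.imwrite('pics/l4.png',cv2.resize(a,None,fx=3,fy=3,interpolation=cv2.INTER_CUBIC))"
```

```text
t 8.4167 p [0.56   0.1671 0.2911] az -87.80826820826059 q [-0.933   0.5519  0.7874  1.899  -0.4972  0.8964 -1.4314]
dp [-0.089   0.0371 -0.0016] ang [0.0016 0.0003 0.0011]
dp [-0.0894  0.4995  0.1132] ang [-1.4226 -0.0005  0.0012]
```

View pics/l4.png

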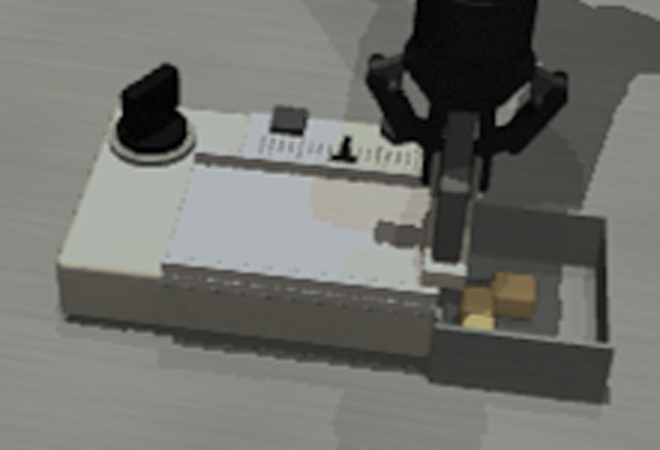

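Pan is empty; lumps lie in the tray near (480,300) and (515,295), to be checked once the arm is away. Returning the scraper.

Call:
jog_arm(
  targets=[
    {"dp": [-0.035, 0.005, 0], "angular": [0, 0, 0.001], "hand": 0},
    {"dp": [-0.075, 0.01, 0], "angular": [0, 0, 0.001], "hand": 0},
    {"dp": [-0.089, 0.035, 0.008], "angular": [-0.1, 0, 0.001], "hand": 0},
    {"dp": [-0.089, 0.065, 0.015], "angular": [-0.19, 0, 0.001], "hand": 0},
    {"dp": [-0.089, 0.095, 0.022], "angular": [-0.28, 0, 0.001], "hand": 0},
    {"dp": [-0.089, 0.125, 0.028], "angular": [-0.37, 0, 0.001], "hand": 0},
    {"dp": [-0.089, 0.155, 0.035], "angular": [-0.46, 0, 0.001], "hand": 0},
    {"dp": [-0.089, 0.185, 0.042], "angular": [-0.55, 0, 0.001], "hand": 0},
    {"dp": [-0.089, 0.215, 0.049], "angular": [-0.64, 0, 0.001], "hand": 0},
    {"dp": [-0.089, 0.245, 0.056], "angular": [-0.73, 0, 0.001], "hand": 0},
    {"dp": [-0.089, 0.275, 0.063], "angular": [-0.82, 0, 0.001], "hand": 0},
    {"dp": [-0.089, 0.305, 0.069], "angular": [-0.91, 0, 0.001], "hand": 0},
    {"dp": [-0.089, 0.335, 0.076], "angular": [-1.0, 0, 0.001], "hand": 0},
    {"dp": [-0.089, 0.365, 0.083], "angular": [-1.09, 0, 0.001], "hand": 0},
    {"dp": [-0.089, 0.395, 0.09], "angular": [-1.18, 0, 0.001], "hand": 0},
    {"dp": [-0.089, 0.425, 0.096], "angular": [-1.27, 0, 0.001], "hand": 0},
    {"dp": [-0.089, 0.455, 0.103], "angular": [-1.36, 0, 0.001], "hand": 0},
    {"dp": [-0.089, 0.485, 0.11], "angular": [-1.422, 0, 0.001], "hand": 0},
    {"dp": [-0.089, 0.5, 0.113], "angular": [-1.422, 0, 0.001], "hand": 0},
    {"dp": [-0.089, 0.5, 0.113], "angular": [-1.422, 0, 0.001], "hand": 0},
  ],
)

```text
time_s: 10.13
eef_pos: [0.4633, -0.342, 0.3801]
orientation: [[0.0, 0.993, -0.119], [-0.003, -0.119, -0.993], [-1.0, 0.0, 0.003]]
wrist_force: [-1.0, -0.9, -1.4]
gripper_width: 0.23
```

```bash
python3 -c "
from h import *
goal((.466,-.3365,.22,-6.3))
for n in('wrist','top'): cv2.imwrite(f'pics/t_{n}.png',get_image(n)['pixels'][:,:,::-1])
t=get_image('top')
a=t['pixels'][195:290,210:375,::-1]; cv2.imwrite('pics/l5.png',cv2.resize(a,None,fx=4.8,fy=4.8,interpolation=cv2.INTER_CUBIC))"
```

```text
t 10.1333 p [ 0.4633 -0.342   0.3801] az -6.845730411749185 q [ 0.047   0.3797  0.6724  1.8335 -0.2716  1.0203  0.7085]
dp [ 0.1601  0.002  -0.0063] ang [-0.0095  0.003  -0.0005]
```

View pics/l5.png

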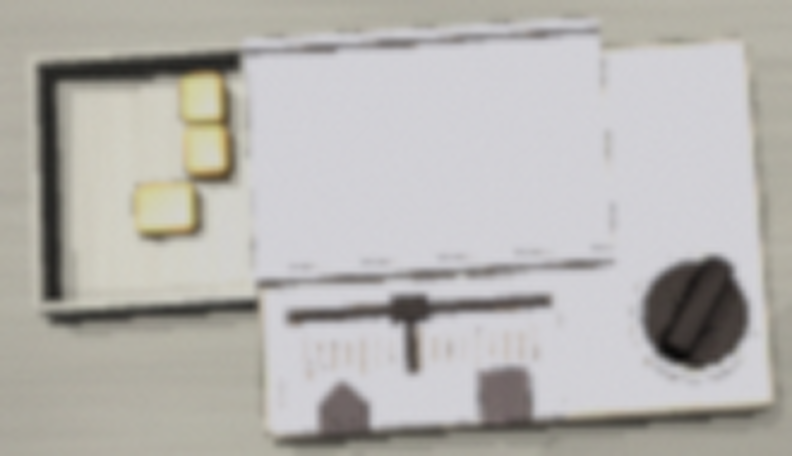

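All three lumps are in the tray at (203,98), (207,150) and (167,208), and the pan is clear. Setting the scraper down.

Call:
jog_arm(
  targets=[
    {"dp": [0.04, 0.002, -0.006], "angular": [-0.01, 0.003, 0], "hand": 0},
    {"dp": [0.08, 0.002, -0.006], "angular": [-0.01, 0.003, 0], "hand": 0},
    {"dp": [0.115, 0.002, -0.006], "angular": [-0.01, 0.003, 0], "hand": 0},
    {"dp": [0.14, 0.002, -0.006], "angular": [-0.01, 0.003, 0], "hand": 0},
    {"dp": [0.152, 0.002, -0.006], "angular": [-0.01, 0.003, 0], "hand": 0},
    {"dp": [0.157, 0.002, -0.006], "angular": [-0.01, 0.003, 0], "hand": 0},
    {"dp": [0.16, 0.002, -0.006], "angular": [-0.01, 0.003, 0], "hand": 0},
    {"dp": [0.161, 0.002, -0.006], "angular": [-0.01, 0.003, 0], "hand": 0},
    {"dp": [0.161, 0.002, -0.006], "angular": [-0.01, 0.003, 0], "hand": 0},
  ],
)

```text
time_s: 11.03
eef_pos: [0.4692, -0.331, 0.2197]
orientation: [[0.003, 0.995, -0.101], [0.003, -0.101, -0.995], [-1.0, 0.002, -0.004]]
wrist_force: [0.2, -0.6, -2.3]
gripper_width: 0.228
```

```bash
python3 -c "
from h import *
goal((.469,-.331,.2185,-6))"
```

```text
t 11.0333 p [ 0.4692 -0.331   0.2197] az -5.789796772594672 q [ 0.1441  0.5844  0.5363  1.958  -0.4498  0.7177  0.852 ]
dp [ 0.0012 -0.0002 -0.    ] ang [ 0.0037 -0.0036 -0.0023]
```

Call:
jog_arm(
  targets=[
    {"dp": [0.001, 0, 0], "angular": [0.003, -0.004, -0.002], "hand": 0},
    {"dp": [0.001, 0, 0], "angular": [0.003, -0.004, -0.002], "hand": 0},
    {"dp": [0.001, 0, 0], "angular": [0.003, -0.004, -0.002], "hand": 0},
    {"dp": [0.001, 0, 0], "angular": [0.003, -0.004, -0.002], "hand": 0.35},
    {"dp": [0.001, 0, 0], "angular": [0.003, -0.004, -0.002], "hand": 0.5},
    {"dp": [0.001, 0, 0], "angular": [0.003, -0.004, -0.002], "hand": 0.8},
    {"dp": [0.001, 0, 0], "angular": [0.003, -0.004, -0.002], "hand": 0.8},
    {"dp": [0.001, 0, 0], "angular": [0.003, -0.004, -0.002], "hand": 0.8},
    {"dp": [-0.03, 0, 0], "angular": [0.003, -0.004, -0.002], "hand": 0.8},
    {"dp": [-0.07, 0, 0], "angular": [0.003, -0.004, -0.002], "hand": 0.8},
    {"dp": [-0.11, 0, 0], "angular": [0.003, -0.004, -0.002], "hand": 1},
    {"dp": [-0.15, 0, 0], "angular": [0.003, -0.004, -0.002], "hand": 1},
    {"dp": [-0.15, 0, 0], "angular": [0.003, -0.004, -0.002], "hand": 1},
  ],
)

```text
time_s: 12.12
eef_pos: [0.4699, -0.334, 0.3775]
orientation: [[0.013, 0.994, -0.105], [-0.007, -0.105, -0.994], [-1.0, 0.014, 0.006]]
wrist_force: [0.2, -0.2, 0.6]
gripper_width: 1.0
```

```bash
python3 -c "
from h import *
goal((.452,-.117,.40,-26))"
```

```text
t 12.1167 p [ 0.4699 -0.334   0.3775] az -5.999207433092829 q [ 0.0273  0.3815  0.6755  1.8389 -0.2825  1.0025  0.7133]
dp [-0.0243 -0.0402 -0.2138] ang [ 0.349   0.0035 -0.0146]
```

Call:
jog_arm(
  targets=[
    {"dp": [-0.02, -0.006, -0.035], "angular": [0.1, 0.003, -0.014], "hand": 1},
    {"dp": [-0.024, -0.013, -0.07], "angular": [0.2, 0.003, -0.014], "hand": 1},
    {"dp": [-0.024, -0.02, -0.105], "angular": [0.3, 0.003, -0.014], "hand": 1},
    {"dp": [-0.024, -0.026, -0.14], "angular": [0.349, 0.003, -0.014], "hand": 1},
    {"dp": [-0.024, -0.033, -0.175], "angular": [0.349, 0.003, -0.014], "hand": 1},
    {"dp": [-0.024, -0.04, -0.21], "angular": [0.349, 0.003, -0.014], "hand": 1},
    {"dp": [-0.024, -0.04, -0.214], "angular": [0.349, 0.003, -0.014], "hand": 1},
    {"dp": [-0.024, -0.04, -0.214], "angular": [0.349, 0.003, -0.014], "hand": 1},
    {"dp": [-0.024, -0.04, -0.214], "angular": [0.349, 0.003, -0.014], "hand": 1},
  ],
)

```text
time_s: 12.87
eef_pos: [0.4522, -0.1172, 0.3998]
orientation: [[0.001, 0.899, -0.438], [-0.001, -0.438, -0.899], [-1.0, 0.001, 0.001]]
wrist_force: [0.4, -0.3, 0.3]
gripper_width: 1.0
```

```bash
python3 -c "
from h import *
import pickle
goal((.472,-.067,.40,-116))
w=get_image('wrist'); pickle.dump(w,open('w2.pkl','wb')); print(w['eye'])
cv2.imwrite('pics/w2.png',w['pixels'][:,:,::-1])"
```

```text
t 12.8667 p [ 0.4522 -0.1172  0.3998] az -25.986237870110564 q [-0.4853  0.1436  0.7279  2.0449 -0.113   0.9908 -0.1541]
dp [-0.0003 -0.0042 -0.0538] ang [ 1.571  -0.0006 -0.0016]
[ 0.4814 -0.0567  0.3703]
```

View pics/w2.png

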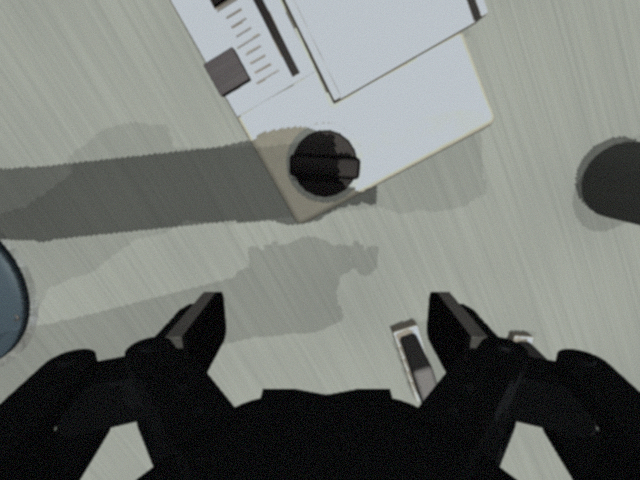

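Wrist view: knob bar's top spans (291,164) to (359,168) inside the base disc centred near (324,163). The square tab is at (226,72).

```bash
python3 -c "
from h import *
import pickle
w=pickle.load(open('w2.pkl','rb'))
a=onz(w,291,164,.118);b=onz(w,359,168,.118);print(a,b,(a+b)/2,np.linalg.norm(a-b),np.degrees(np.arctan2(*(b-a)[[1,0]])))
for z in(.066,.08):print('disc',onz(w,324,163,z))
t=get_image('top'); print('knob pred in top',proj(t,(a+b)/2))
g=cv2.cvtColor(w['pixels'],cv2.COLOR_RGB2GRAY)[125:200,285:365]; print(g[15:65:4,::6])
"
```

```text
[ 0.4539 -0.0557  0.118 ] [ 0.4973 -0.08    0.118 ] [ 0.4756 -0.0678  0.118 ] 0.04975075917428083 -29.245583050482345
disc [ 0.4747 -0.0674  0.066 ]
disc [ 0.475  -0.0669  0.08  ]
knob pred in top (np.float64(354.9060575601776), np.float64(257.74566454102126))
[[139 137 114  32  29  35  31  25  39  72  60 195 194 195]
 [126 105  90  23  28  24  18  23  23  65  65 135 193 191]
 [124 100  35  26  22  37  26  15  20  67  71  57 187 191]
 [120  97  20  25  29  14  23  22  28  63  57  69 194 196]
 [118  32  18  18   2   9  22   6  15  14  21  32 172 194]
 [114  21  26  24  24  30  32  20  18  41  44  47  27 191]
 [119  20  23  27  20  26  22  20  19  54  62  57  44 196]
 [114  13  22  19  14  17  26   7  20  49  59  59  43 197]
 [122  19  19  18  22  15  20  10  22  42  60  58  36 197]
 [121  90  18  15   0  13   0   2  10  32  40  44  52 191]
 [124  92  53  17  18   2   9  10  25  35  44  57 188 196]
 [127 113  96  10  26  22  18  22  15  14  59 172 193 191]
 [122 123  94  60  20  18  23   6  24  23  36 112 193 183]]
```

```bash
python3 -c "
from h import *
goal((.4745,-.067,.36,-118))"
```

```text
t 12.9667 p [ 0.4522 -0.1184  0.3998] az -26.163875337309452 q [-0.4835  0.1442  0.7288  2.0445 -0.1131  0.991  -0.1545]
dp [ 0.0397 -0.0027 -0.056 ] ang [ 1.6028 -0.0004 -0.0019]
```

Call:
jog_arm(
  targets=[
    {"dp": [0.0, 0, -0.01], "angular": [0.11, 0, -0.002], "hand": 1},
    {"dp": [0.0, 0, -0.02], "angular": [0.23, 0, -0.002], "hand": 1},
    {"dp": [0.0, -0.001, -0.03], "angular": [0.35, 0, -0.002], "hand": 1},
    {"dp": [0.0, -0.001, -0.04], "angular": [0.47, 0, -0.002], "hand": 1},
    {"dp": [0.0, -0.002, -0.05], "angular": [0.59, 0, -0.002], "hand": 1},
    {"dp": [0.0, -0.003, -0.056], "angular": [0.71, 0, -0.002], "hand": 1},
    {"dp": [0.0, -0.003, -0.056], "angular": [0.83, 0, -0.002], "hand": 1},
    {"dp": [0.005, -0.003, -0.056], "angular": [0.95, 0, -0.002], "hand": 1},
    {"dp": [0.01, -0.003, -0.056], "angular": [1.07, 0, -0.002], "hand": 1},
    {"dp": [0.02, -0.003, -0.056], "angular": [1.19, 0, -0.002], "hand": 1},
    {"dp": [0.03, -0.003, -0.056], "angular": [1.31, 0, -0.002], "hand": 1},
    {"dp": [0.04, -0.003, -0.056], "angular": [1.43, 0, -0.002], "hand": 1},
    {"dp": [0.04, -0.003, -0.056], "angular": [1.55, 0, -0.002], "hand": 1},
    {"dp": [0.04, -0.003, -0.056], "angular": [1.603, 0, -0.002], "hand": 1},
    {"dp": [0.04, -0.003, -0.056], "angular": [1.603, 0, -0.002], "hand": 1},
    {"dp": [0.04, -0.003, -0.056], "angular": [1.603, 0, -0.002], "hand": 1},
  ],
)

```text
time_s: 14.3
eef_pos: [0.4743, -0.0681, 0.3597]
orientation: [[0.0, -0.47, -0.882], [-0.001, -0.882, 0.47], [-1.0, 0.001, -0.001]]
wrist_force: [0.1, -0.6, -0.2]
gripper_width: 0.996
```

```bash
python3 -c "
from h import *
goal((.4745,-.067,.264,-118))"
```

```text
t 14.3 p [ 0.4743 -0.0681  0.3597] az -118.05881198069771 q [-0.7361  0.2787  0.9531  2.0741 -0.2842  0.9225 -1.6877]
dp [ 0.0957 -0.0011  0.0004] ang [-0.001  -0.0008 -0.0006]
```

Call:
jog_arm(
  targets=[
    {"dp": [0.03, -0.001, 0], "angular": [-0.001, -0.001, -0.001], "hand": 1},
    {"dp": [0.06, -0.001, 0], "angular": [-0.001, -0.001, -0.001], "hand": 1},
    {"dp": [0.085, -0.001, 0], "angular": [-0.001, -0.001, -0.001], "hand": 1},
    {"dp": [0.096, -0.001, 0], "angular": [-0.001, -0.001, -0.001], "hand": 1},
    {"dp": [0.096, -0.001, 0], "angular": [-0.001, -0.001, -0.001], "hand": 1},
    {"dp": [0.096, -0.001, 0], "angular": [-0.001, -0.001, -0.001], "hand": 0.4},
    {"dp": [0.096, -0.001, 0], "angular": [-0.001, -0.001, -0.001], "hand": 0},
    {"dp": [0.096, -0.001, 0], "angular": [-0.001, -0.001, -0.001], "hand": 0},
    {"dp": [0.096, -0.001, 0], "angular": [-0.001, -0.001, -0.001], "hand": 0},
    {"dp": [0.096, -0.001, 0], "angular": [-0.001, -0.001, -0.001], "hand": 0},
    {"dp": [0.096, -0.001, 0], "angular": [-0.001, -0.001, -0.001], "hand": 0},
    {"dp": [0.096, -0.001, 0], "angular": [-0.001, -0.001, -0.001], "hand": 0},
  ],
  newtons=40,
)

```text
time_s: 15.3
eef_pos: [0.4747, -0.0685, 0.2647]
orientation: [[0.001, -0.47, -0.883], [-0.0, -0.883, 0.47], [-1.0, 0.0, -0.001]]
wrist_force: [-1.9, -2.9, 7.1]
gripper_width: 0.179
```

```bash
python3 -c "
from h import *
goal((.4745,-.067,.264,-118))
print(arm.observe()['wrist_force'],arm.observe()['torque'])"
```

```text
t 15.3 p [ 0.4747 -0.0685  0.2647] az -118.03082624580472 q [-0.5885  0.4389  0.8155  2.1564 -0.4805  0.7324 -1.5132]
dp [ 0.0007 -0.0012  0.0008] ang [-0.0005 -0.0008 -0.0001]
[-1.9197 -2.915   7.1177] [-0.4871  0.5415  0.0718]
```

Call:
jog_arm(
  targets=[
    {"dp": [0, -0.001, 0.001], "angular": [-0.1, 0, 0], "hand": 0},
    {"dp": [0, -0.001, 0.001], "angular": [-0.21, 0, 0], "hand": 0},
    {"dp": [0, -0.001, 0.001], "angular": [-0.32, 0, 0], "hand": 0},
    {"dp": [0, -0.001, 0.001], "angular": [-0.43, 0, 0], "hand": 0},
    {"dp": [0, -0.001, 0.001], "angular": [-0.54, 0, 0], "hand": 0},
    {"dp": [0, -0.001, 0.001], "angular": [-0.65, 0, 0], "hand": 0},
    {"dp": [0, -0.001, 0.001], "angular": [-0.76, 0, 0], "hand": 0},
    {"dp": [0, -0.001, 0.001], "angular": [-0.87, 0, 0], "hand": 0},
    {"dp": [0, -0.001, 0.001], "angular": [-0.98, 0, 0], "hand": 0},
    {"dp": [0, -0.001, 0.001], "angular": [-1.09, 0, 0], "hand": 0},
    {"dp": [0, -0.001, 0.001], "angular": [-1.2, 0, 0], "hand": 0},
    {"dp": [0, -0.001, 0.001], "angular": [-1.31, 0, 0], "hand": 0},
    {"dp": [0, -0.001, 0.001], "angular": [-1.42, 0, 0], "hand": 0},
    {"dp": [0, -0.001, 0.001], "angular": [-1.53, 0, 0], "hand": 0},
    {"dp": [0, -0.001, 0.001], "angular": [-1.64, 0, 0], "hand": 0},
    {"dp": [0, -0.001, 0.001], "angular": [-1.75, 0, 0], "hand": 0},
    {"dp": [0, -0.001, 0.001], "angular": [-1.86, 0, 0], "hand": 0},
    {"dp": [0, -0.001, 0.001], "angular": [-1.97, 0, 0], "hand": 0},
    {"dp": [0, -0.001, 0.001], "angular": [-2.0, 0, 0], "hand": 0},
    {"dp": [0, -0.001, 0.001], "angular": [-2.0, 0, 0], "hand": 0},
  ],
)

```text
time_s: 16.97
eef_pos: [0.4744, -0.0684, 0.2648]
orientation: [[0.002, 0.998, -0.061], [-0.002, -0.061, -0.998], [-1.0, 0.002, 0.002]]
wrist_force: [2.5, -4.9, -3.9]
gripper_width: 0.176
```

```bash
python3 -c "
from h import *
goal((.4745,-.067,.264,26))
print(arm.observe()['wrist_force'],arm.observe()['torque'])
for n in('scene','top','wrist'):
    d=get_image(n)
    for p in ([.445,.1175,.07],[.4505,.117,.07]): print(n,proj(d,p))
    np.save('k_'+n,d['pixels'])
"
```

```text
t 16.9667 p [ 0.4744 -0.0684  0.2648] az -3.4762527105475938 q [-0.1865  0.345   0.292   2.1375 -0.1529  0.6762  0.1479]
dp [ 0.0008  0.     -0.0014] ang [-0.5145  0.0026 -0.0015]
[ 2.4801 -4.8635 -3.8695] [-0.923  -0.2684  0.078 ]
scene (np.float64(371.90803652753544), np.float64(205.8025067989537))
scene (np.float64(371.3927383000724), np.float64(207.2032641888656))
top (np.float64(280.40734764865744), np.float64(274.05995337771327))
top (np.float64(280.5834587060322), np.float64(271.86273994870584))
wrist (np.float64(217.66947481685656), np.float64(-170.29380920313054))
wrist (np.float64(232.23379078183623), np.float64(-169.7138932235656))
```

```bash
python3 -c "
from h import *
g=cv2.cvtColor(np.load('k_top.npy'),cv2.COLOR_RGB2GRAY)
np.set_printoptions(linewidth=250)
print('cols',np.arange(268,308)); 
for r in range(254,288): print(r,g[r,268:308])
"
```

```text
cols [268 269 270 271 272 273 274 275 276 277 278 279 280 281 282 283 284 285 286 287 288 289 290 291 292 293 294 295 296 297 298 299 300 301 302 303 304 305 306 307]
254 [133 150 155 160 171 176 177 177 176 176 176 177 176 175 176 176 176 176 177 178 178 184 192 196 198 199 197 197 192 191 191 192 194 197 198 198 200 201 202 201]
255 [176 183 189 191 195 199 199 198 199 199 198 199 198 198 198 197 196 194 192 196 199 199 201 202 201 202 201 201 202 202 201 201 201 201 201 201 201 201 201 201]
256 [196 199 200 201 201 203 202 201 202 202 200 193 188 187 186 186 182 169 169 188 200 202 201 202 201 202 201 201 200 198 197 195 193 192 192 193 191 189 188 188]
257 [201 202 202 202 201 202 201 202 201 201 193 160 132 125 127 127 125 113 120 165 186 189 188 187 186 186 187 187 183 174 169 166 158 152 150 151 148 139 132 128]
258 [201 198 194 192 189 188 188 188 187 186 174 126  81  70  71  72  73  67  79 116 134 134 130 128 126 125 125 126 124 116 110 107 100  96  97  95  92  85  80  78]
259 [198 181 159 147 141 136 132 131 129 124 117  86  63  56  56  57  59  59  58  68  77  80  77  76  7
[... 4010 characters left out ...]
145 143 141 148 149 142 130 122 122]
284 [195 194 192 191 188 179 174 166 133 102  93  89  86  85  88  84  82  81  87 118 134 129 122 119 115 107 102  98  98  96  93  90  88  87  94 101 101  95  92  89]
285 [168 158 152 146 139 129 123 117  97  80  72  71  67  67  70  70  68  68  70  80  85  84  82  88  88  88  87  85  83  83  85  84  84  84  92 110 118 118 118 119]
286 [120 107  98  91  88  83  80  78  73  68  65  64  65  68  79  83  84  87  86  86  88  87  93 112 121 121 121 120 121 120 121 122 121 121 124 132 135 136 136 136]
287 [116 108 101  93  90  89  89  89  88  88  88  88  88  95 114 123 126 126 126 126 125 126 127 134 138 138 139 139 138 137 138 138 140 141 142 142 143 143 143 142]
```

The remaining offset is 2.8 px, about 7.1 mm, so another 0.47 rad of turn.

Call:
jog_arm(
  targets=[
    {"dp": [0.001, 0, -0.001], "angular": [-0.1, 0.002, -0.001], "hand": 0},
    {"dp": [0.001, 0, -0.001], "angular": [-0.2, 0.002, -0.001], "hand": 0},
    {"dp": [0.001, 0, -0.001], "angular": [-0.3, 0.002, -0.001], "hand": 0},
    {"dp": [0.001, 0, -0.001], "angular": [-0.4, 0.002, -0.001], "hand": 0},
    {"dp": [0.001, 0, -0.001], "angular": [-0.47, 0.002, -0.001], "hand": 0},
    {"dp": [0.001, 0, -0.001], "angular": [-0.47, 0.002, -0.001], "hand": 0},
    {"dp": [0.001, 0, -0.001], "angular": [-0.47, 0.002, -0.001], "hand": 0},
    {"dp": [0.001, 0, -0.001], "angular": [-0.47, 0.002, -0.001], "hand": 0},
  ],
)

```text
time_s: 17.78
eef_pos: [0.4746, -0.0685, 0.2647]
orientation: [[0.001, 0.919, 0.394], [-0.002, 0.394, -0.919], [-1.0, 0.0, 0.003]]
wrist_force: [-1.5, -4.3, 6.8]
gripper_width: 0.177
```

```bash
cat > meas.py <<'E'
from h import *
g=200.-cv2.cvtColor(get_image('top')['pixels'],cv2.COLOR_RGB2GRAY)
def cen(r,a,b): w=g[r,a:b].clip(25); w=w-25; return (w*np.arange(a,b)).sum()/max(w.sum(),1)
print('ptr rows 264-271',[round(cen(r,277,290),2) for r in range(264,272)]); print('tab 275-280',[round(cen(r,274,290),2) for r in range(275,281)])
goal()
E
python3 meas.py
```

```text
ptr rows 264-271 [np.float64(280.23), np.float64(280.31), np.float64(280.5), np.float64(280.6), np.float64(280.62), np.float64(280.61), np.float64(280.6), np.float64(280.59)]
tab 275-280 [np.float64(280.85), np.float64(281.01), np.float64(281.09), np.float64(281.24), np.float64(281.27), np.float64(281.21)]
t 17.8333 p [ 0.4747 -0.0685  0.2647] az 23.207066523701222 q [-0.0942  0.34    0.1797  2.1317 -0.092   0.6754  0.5522]
```

Aligned to about 0.1 px. Releasing and lifting clear.

Call:
jog_arm(
  targets=[
    {"dp": [0, 0, 0], "angular": [0, 0, 0], "hand": 0.25},
    {"dp": [0, 0, 0], "angular": [0, 0, 0], "hand": 0.5},
    {"dp": [0, 0, 0], "angular": [0, 0, 0], "hand": 1},
    {"dp": [0, 0, 0], "angular": [0, 0, 0], "hand": 1},
    {"dp": [0, 0, 0], "angular": [0, 0, 0], "hand": 1},
    {"dp": [0, 0, 0], "angular": [0, 0, 0], "hand": 1},
    {"dp": [-0.03, 0, 0], "angular": [0, 0, 0], "hand": 1},
    {"dp": [-0.07, 0, 0], "angular": [0, 0, 0], "hand": 1},
    {"dp": [-0.11, 0, 0], "angular": [0, 0, 0], "hand": 1},
    {"dp": [-0.13, 0, 0], "angular": [0, 0, 0], "hand": 1},
    {"dp": [-0.13, 0, 0], "angular": [0, 0, 0], "hand": 1},
    {"dp": [-0.13, 0, 0], "angular": [0, 0, 0], "hand": 1},
  ],
)

```text
time_s: 18.83
eef_pos: [0.4745, -0.0681, 0.3957]
orientation: [[0.004, 0.919, 0.394], [-0.002, 0.394, -0.919], [-1.0, 0.003, 0.003]]
wrist_force: [-0.0, 0.7, -1.1]
gripper_width: 0.994
```

```bash
python3 meas.py; python3 -c "
from h import *
a=get_image('scene')['pixels'][130:340,100:560,::-1]; b=get_image('top')['pixels'][190:295,120:520,::-1]
a=cv2.resize(a,(780,356),interpolation=cv2.INTER_CUBIC);b=cv2.resize(b,(780,205),interpolation=cv2.INTER_CUBIC)
cv2.imwrite('pics/fin.png',np.vstack([a,b]))"
```

```text
ptr rows 264-271 [np.float64(280.23), np.float64(280.31), np.float64(280.52), np.float64(280.61), np.float64(280.61), np.float64(280.62), np.float64(280.61), np.float64(280.61)]
tab 275-280 [np.float64(280.9), np.float64(281.03), np.float64(281.11), np.float64(281.25), np.float64(281.25), np.float64(281.22)]
t 18.8833 p [ 0.4741 -0.0681  0.3943] az 23.211258174236768 q [-0.1288  0.1553  0.2053  2.0067 -0.0356  0.9821  0.499 ]
```

View pics/fin.png

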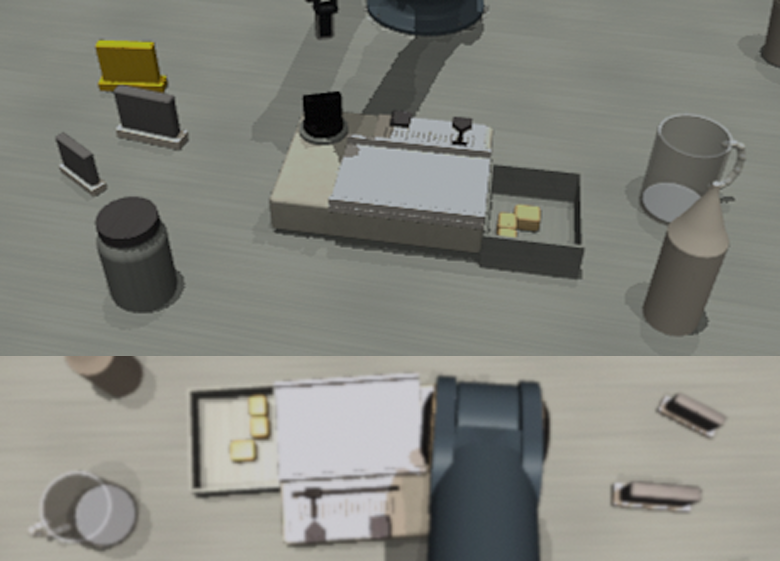

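Final picture: the scraper stands upright at (150,118) in the scene half. All three lumps lie in the tray, the pointer meets the pointed tab near (460,130), and the jug, bottle and canister haven't moved. Handing in.

```bash
python3 -c "
from station import arm
print(arm.hand_in())"
```

```text
the job is handed in; nothing more can be done
None
```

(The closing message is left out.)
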